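# Pack the juice bar caddy

### The arm

A 6-joint arm with a two-finger parallel gripper is mounted at the origin on the work surface. World frame = base frame: x ahead of the robot, y to its left, z up, the work surface at z = 0. Lengths are in m, angles in rad, forces in N, time in s.
With the tool pointing down it reaches from about 0.425 to 0.925 m from the base axis. Payload 12.5 kg.
Tool frame: the origin (TCP) lies at the centre of the arm's flange, where the gripper is bolted on; the fingertips stand 173 mm ahead of it and the grasp point (between the pads) lies 155 mm ahead of it; z points along the fingers, y is the line along which they close (so a half turn about z gives the same grasp; the last joint's range is limited). The gripper opens to 85 mm and grips with 20 to 120 N. Pads are 22 mm wide; open, the fingers measure 114 mm over their backs; the gripper's body (76 mm by 85 mm) begins 54 mm behind the grasp point. The pads swing forward as they close: fully open they stand 13 mm farther back than shut.
Start: joints at [1.197, 0.491, 1.559, -0, 1.092, -0.106], TCP at [0.165, 0.603, 0.405] pointing down, gripper open.
Joint ranges: [-3.1, 3.1], [-0.84, 2.19], [0.05, 2.79], [-1.13, 4.28], [0.06, 2.93], [-2.69, 2.69]. Speed limits (rad/s): [2.22, 2.22, 2.79, 3.14, 3.14, 3.14].

### API

Orientations are given as a rotation vector (axis times angle).
In Python, from plant import env, eyes, workorder, telemetry gives the robot as it stands. The module is installed in compiled form; this text tells all that it offers. Calls block until the motion is done:
- env.goto(position, orientation): joint-space move of the TCP to a pose.
- env.move_straight(position, rotation=None, speed=0.15, threshold=None): straight line of the TCP; rotation=None keeps the orientation; speed is the mean speed in m/s. With threshold (N) it stops when the force on the tool has changed by that much, and returns True; else False.
- env.move_j(angles): joint-space move.
- env.command_gripper(opening, grasp_force=None): finger opening in m; grasp_force is the grip in N (None keeps the last); returns when the fingers have stopped.
- env.sleep(seconds).
- env.ik(position, orientation): joint angles nearest the present ones, or None.
- eyes.read_camera(name): name is "scene" or "top" or "wrist"; returns the picture (480x640x3 uint8, blue, green, red); there is no depth.
- eyes.calibration(name): a dict with "vertical_fov" (degrees; the focal length in pixels is half the picture's height over the tangent of half this angle, whatever the lens; pixels are square), "cx", "cy" (the principal point, pixels), "rvec" (rotation vector, rad) and "tvec" (3), from world to camera coordinates, as OpenCV has them. Camera axes: x right, y down, z forward; pixel columns grow to the right and rows downward; lengths in m; the calibration is good to about 2 mm. A picture is of the moment at which its call begins: read the wrist's pose just before it. calibration takes no time and is no camera call; for the wrist camera it gives the pose at the moment of the call.
A pose or a line that the arm cannot do raises env.MotionError and nothing moves.
- workorder.close_job(): hands the job in; it is judged then, once.
Readings, each from a call of its own:
- telemetry.read_t(): time.
- telemetry.read_joint_pos(): joint angles.
- telemetry.read_joint_velocities(): joint speeds.
- telemetry.read_tau(): joint torques, N m.
- telemetry.read_eef_pos(): TCP position.
- telemetry.read_orientation(): TCP orientation.
- telemetry.read_force(): force on the tool from outside, world axes, zero at the start.
- telemetry.read_ft_torque(): the same for the moment, N m.
- telemetry.read_grip_width(): finger opening in m.
- telemetry.read_grip_force(): force on a finger pad.
Only numpy, scipy, OpenCV 4.12 (cv2) and the standard library are available. Lean on these libraries where they do the work, as an engineer would, in place of code of your own. Each camera call takes 0.05 s, during which the arm holds its last target. There are 200 camera calls.

### The job

Pack the wooden caddy with the juice bar's small things, steel first and breakable glass last: stand the small funnel mouth down over the round boss and the jigger upright in the square frame, and only then set the two short tumblers gently upright in the two round wells, one in each. Leave the tall glass and the wide funnel standing where they are.

Things in the scene. Friction and masses are not known exactly. Their poses are not given: they have to be found in the camera images.
- tumbler_a: Small clear glass tumbler, a plain straight open cup, outside diameter 54 mm, 72 mm tall, wall 3 mm, 0.13 kg, standing upright. Origin: centre of its underside, z up. The two small tumblers are alike.
- tumbler_b: Small clear glass tumbler, a plain straight open cup, outside diameter 54 mm, 72 mm tall, wall 3 mm, 0.13 kg, standing upright. Origin: centre of its underside, z up. The two small tumblers are alike.
- small_funnel: Small stainless steel funnel standing mouth down, spout up: mouth diameter 66 mm at the bottom (inside 62 mm), a 10 mm straight lip, a cone up to 42 mm height, then a straight spout of 14 mm diameter from 44 to 82 mm height. 0.09 kg. Origin: centre of the mouth at the bottom, z up towards the spout. It goes over the boss of boss_rest.
- jigger: Stainless steel double bar measure, 84 mm tall, upright: a cone foot of 46 mm diameter narrowing to an 18 mm waist at 43 mm height, and above it a straight-sided open cup of 38 mm diameter from 44 to 84 mm height. 0.11 kg. Origin: centre of its underside, z up. It goes into the frame of square_rest.
- tall_glass: Look-alike to leave alone: tall clear glass, 58 mm diameter and 112 mm tall, loose. Origin: centre of its underside. A fixed cast aluminium lever juicer, 0.47 m tall, stands far to the robot's left (x 0.2 to 0.3, y 0.67 to 0.73), clear of the work.
- wide_funnel: Look-alike to leave alone: wide stainless steel funnel, mouth down, mouth diameter 100 mm, spout 20 mm diameter, 106 mm tall, loose. Origin: centre of the mouth at the bottom. A white plastic pitcher with a closed twist cap, 213 mm tall, stands far to the robot's right (x 0.5 to 0.6, y -0.66 to -0.58), clear of the work.
- twin_rack: Light wood insert with dark wood fittings, fixed in the caddy, with two round wells for the short tumblers. Origin: centre of the underside of its 160 x 84 x 6 mm board (local x along the 160 mm, z up); things stand on the board, 6 mm above the origin. Wells: round rims, inside diameter 73 mm, 12 mm above the board, centres at local x = +40 and -40 mm, y = 0. The order of the three inserts in the caddy varies.
- boss_rest: Light wood insert with dark wood fittings, fixed in the caddy, the place of the small funnel. Origin: centre of the underside of its 160 x 84 x 6 mm board (local x along the 160 mm, z up); things stand on the board, 6 mm above the origin. At its centre a round boss, 24 mm diameter, stands 12 mm above the board; it goes inside the mouth of the funnel.
- square_rest: Light wood insert with dark wood fittings, fixed in the caddy, place of the jigger. Origin: centre of the underside of its 160 x 84 x 6 mm board (local x along the 160 mm, z up); things stand on the board, 6 mm above the origin. At its centre a square frame, 70 x 70 mm inside, stands 12 mm above the board. The caddy: a fixed dark wood tray, 176 x 276 mm outside, rim 28 mm above the worktop, holding the inserts side by side, 88 mm apart.
Not all that is in view belongs to the job. What is shaped like the small_funnel but orange or turquoise is not meant.

How it is judged:
By the outcome, as a careful person would: the job done as asked, in the order asked, and still so for the second after the job is handed in, with the robot touching nothing.
It also fails if it takes over 112 s, if anything falls off the work surface, if the arm or the gripper's body presses on something with over 40 N, if the wrist force passes 120 N, or if a joint passes its speed limit or range.

## Working session

There is one attempt and no reset: what is moved stays moved. The work goes in short steps, each a Python script; the robot and the scene stay as the last script left them, time stands still between calls to the robot, and variables do not carry over. Pictures are saved under pics/ and viewed, at most 14 in all, crops included, and the job is handed in when it is done.

```bash
mkdir -p pics; ls
python3 - <<'E'
from plant import env, eyes, telemetry
import cv2
for n in("scene","top","wrist"):
    cv2.imwrite(f"pics/{n}0.png",eyes.read_camera(n)); print(n,eyes.calibration(n))
print(telemetry.read_t(),telemetry.read_eef_pos(),telemetry.read_orientation())
E
```

```text
pics
scene {'vertical_fov': 43.77887301174986, 'cx': 315.8605114191719, 'cy': 253.32980557344476, 'rvec': array([ 2.27546218,  1.34324279, -0.36112432]), 'tvec': array([-0.24842419, -0.33222788,  1.68187114])}
top {'vertical_fov': 49.72286739462934, 'cx': 317.39673538170126, 'cy': 237.91584069351973, 'rvec': array([ 2.14277192, -2.16967356,  0.09853385]), 'tvec': array([0.0057492 , 0.48536635, 1.0555551 ])}
wrist {'vertical_fov': 64.3261008099661, 'cx': 319.53296756863364, 'cy': 244.36224007247114, 'rvec': array([-2.30032914, -1.75113373, -0.26192082]), 'tvec': array([-0.62440062, -0.03629691,  0.37987642])}
0.15 [0.16536843 0.60270094 0.40428545] [-4.19452845e-01 -3.11326510e+00  1.23705983e-03]
```

View pics/top0.png

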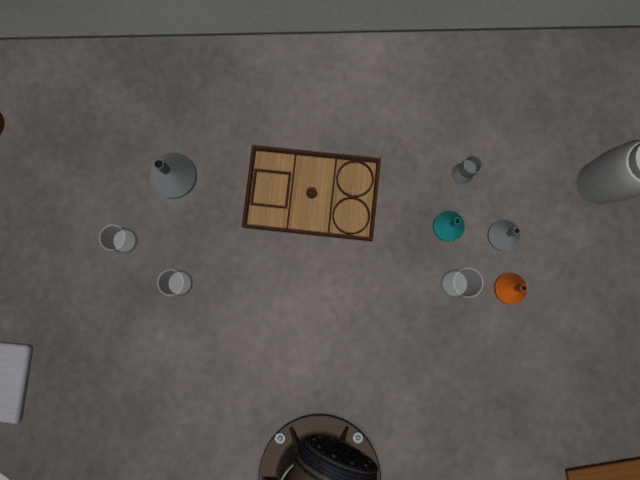

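View pics/scene0.png

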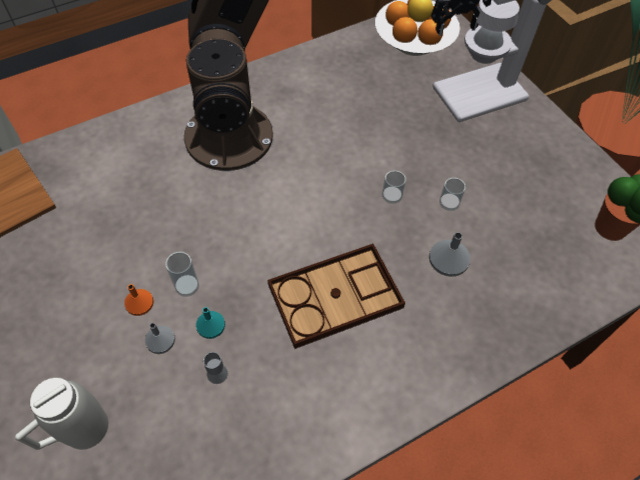

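```bash
cat > h.py <<'E'
import numpy as np, cv2
from scipy.spatial.transform import Rotation as R
from plant import env, eyes, workorder, telemetry
def KRT(c):
    f=240/np.tan(np.radians(c["vertical_fov"]/2))
    return np.array([[f,0,c["cx"]],[0,f,c["cy"]],[0,0,1]]),cv2.Rodrigues(c["rvec"])[0],np.array(c["tvec"])
def unproj(c,uv,z):
    K,Rm,t=KRT(c); C=-Rm.T@t
    d=Rm.T@np.linalg.inv(K)@np.array([uv[0],uv[1],1.]); return C+d*(z-C[2])/d[2]
def proj(c,P):
    return cv2.projectPoints(np.atleast_2d(np.float64(P)),c["rvec"],c["tvec"],KRT(c)[0],None)[0][:,0]
E
python3 - <<'E'
from h import *
np.set_printoptions(precision=3,suppress=True)
t=eyes.calibration("top")
c=[unproj(t,p,.028) for p in((253,146),(381,158),(372,240),(243,227))]
print("caddy",np.array(c),[np.linalg.norm(c[i]-c[i-1]) for i in range(4)])
for n,p,z in [("sq",(271,188),.018),("boss",(312,192),.018),("w1",(355,179),.018),("w2",(351,216),.018),("sfun tip",(516,230),.082),("sfun mouth",(503,236),.005),("jig top",(472,164),.084),("jig bot",(462,174),0),("tA top",(112,237),.072),("tA bot",(125,240),0),("tB top",(170,282),.072),("tB bot",(180,283),0),("tall top",(468,282),.112),("tall bot",(455,284),0),("teal",(449,226),.005),("orange",(511,289),.005),("wide",(174,176),.005)]:
    q=unproj(t,p,z); print(n,q,np.hypot(*q[:2]))
w=eyes.calibration("wrist");K,Rm,T=KRT(w);C=-Rm.T@T
Rt=R.from_rotvec(telemetry.read_orientation()).as_matrix()
print("cam in tool",Rt.T@(C-telemetry.read_eef_pos()),"\n",Rt.T@Rm.T)
E
```

```text
caddy [[ 0.684  0.135  0.028]
 [ 0.654 -0.137  0.028]
 [ 0.479 -0.114  0.028]
 [ 0.51   0.155  0.028]] [np.float64(0.17522254156905676), np.float64(0.2735491047032461), np.float64(0.17585684208258315), np.float64(0.27121608793657936)]
sq [0.595 0.098 0.018] 0.6027338465117835
boss [0.585 0.01  0.018] 0.5848714221317235
w1 [ 0.612 -0.082  0.018] 0.6169485541711386
w2 [ 0.532 -0.072  0.018] 0.5368048058702579
sfun tip [ 0.49  -0.393  0.082] 0.6278437288843882
sfun mouth [ 0.487 -0.393  0.005] 0.6255041965160776
jig top [ 0.623 -0.312  0.084] 0.6971597912644287
jig bot [ 0.623 -0.314  0.   ] 0.6974476841938962
tA top [0.488 0.413 0.072] 0.6393467927092283
tA bot [0.489 0.415 0.   ] 0.6416983355665976
tB top [0.396 0.294 0.072] 0.4930464080204288
tB bot [0.396 0.294 0.   ] 0.49301886228864916
tall top [ 0.388 -0.286  0.112] 0.48227911265007245
tall bot [ 0.387 -0.289  0.   ] 0.48272219198652394
teal [ 0.509 -0.28   0.005] 0.581416787932606
orange [ 0.375 -0.404  0.005] 0.5510931318527665
wide [0.627 0.31  0.005] 0.6996782712114102
cam in tool [0.076 0.    0.032] 
 [[-0.002 -0.956 -0.295]
 [ 1.    -0.002 -0.001]
 [ 0.001 -0.295  0.956]]
```

```bash
cat >> h.py <<'E'
YAW=1.435
def ori(yaw=YAW):
    y=np.array([np.cos(yaw),np.sin(yaw),0]); z=np.array([0,0,-1.]); return R.from_matrix(np.c_[np.cross(y,z),y,z]).as_rotvec()
def ring(im,c,xy,z,r,col):
    a=np.linspace(0,2*np.pi,73); P=np.c_[xy[0]+r*np.cos(a),xy[1]+r*np.sin(a),np.full(73,z)]
    cv2.polylines(im,[np.round(proj(c,P)*8).astype(np.int32)],True,col,1,cv2.LINE_AA,3)
G,B=(0,255,0),(0,0,255)
OBJ={"fun":((.488,-.393),[(0,.033,G),(.082,.007,B)]),"jig":((.623,-.313),[(0,.023,G),(.084,.019,B)]),
"tA":((.4885,.414),[(0,.027,G),(.072,.027,B)]),"tB":((.396,.294),[(0,.027,G),(.072,.027,B)])}
E
python3 - <<'E'
from h import *
tiles=[]
for n in ("tA","tB","fun","jig"):
    xy,rs=OBJ[n]
    env.goto([xy[0],xy[1],.38],ori())
    c=eyes.calibration("wrist"); im=eyes.read_camera("wrist").copy()
    cv2.imwrite(f"pics/raw_{n}.png",im); np.save(f"pics/{n}.npy",c,allow_pickle=True)
    for z,r,col in rs: ring(im,c,xy,z,r,col)
    u,v=proj(c,[*xy,.03])[0].astype(int); u0=min(max(u-100,0),440);v0=min(max(v-75,0),330)
    print(n,u0,v0,telemetry.read_t(),telemetry.read_eef_pos().round(3))
    tiles.append(cv2.resize(im[v0:v0+150,u0:u0+200],None,fx=2,fy=2,interpolation=cv2.INTER_CUBIC))
cv2.imwrite("pics/m1.png",np.vstack([np.hstack(tiles[:2]),np.hstack(tiles[2:])]))
E
```

```text
tA 218 145 1.6 [0.488 0.415 0.38 ]
tB 218 144 2.3083 [0.396 0.295 0.38 ]
fun 218 144 4.8167 [ 0.488 -0.392  0.38 ]
jig 218 144 5.5417 [ 0.623 -0.313  0.38 ]
```

View pics/m1.png

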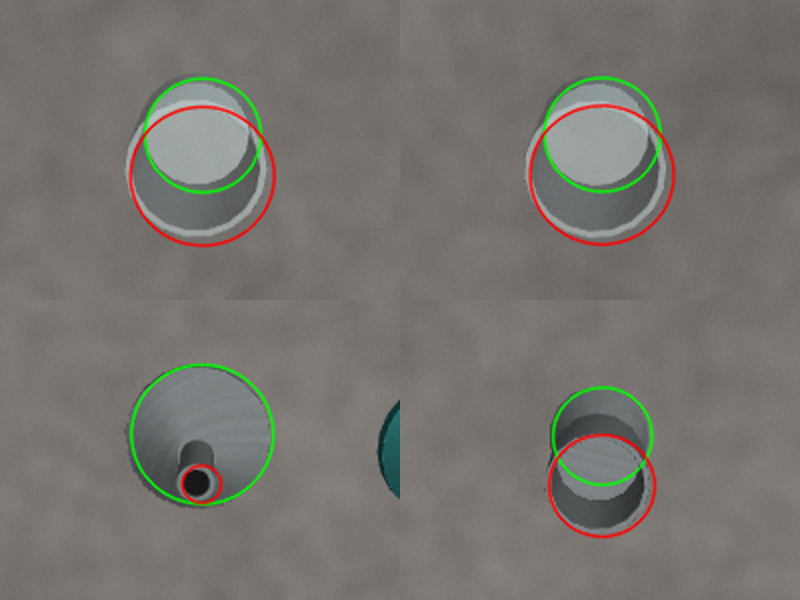

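```bash
cat >> h.py <<'E'
def pick(xy,g,op,force,up=.38):
    env.goto([*xy,up],ori()); env.command_gripper(op,force)
    env.move_straight([*xy,.155+g+.03],speed=.2)
    env.move_straight([*xy,.155+g],speed=.06)
    env.command_gripper(0.0,force)
    print("grip",telemetry.read_grip_width(),telemetry.read_grip_force())
    env.move_straight([*xy,up],speed=.15)
    print("lifted",telemetry.read_grip_width(),telemetry.read_t())
def place(xy,g,op,up=.38,thr=3.,vd=.03):
    env.goto([*xy,up],ori())
    env.move_straight([*xy,.155+g+.035],speed=.15); env.sleep(.2)
    f0=telemetry.read_force()
    hit=env.move_straight([*xy,.155+g-.002],speed=vd,threshold=thr)
    z=telemetry.read_eef_pos()[2]-.155-g
    print("contact",hit,"base z",round(z,4),"w",telemetry.read_grip_width(),"dF",(telemetry.read_force()-f0).round(1))
    return hit
def release(op,up=.38):
    p=telemetry.read_eef_pos(); env.command_gripper(op); env.sleep(.2)
    env.move_straight([p[0],p[1],p[2]+.05],speed=.06); env.move_straight([p[0],p[1],up],speed=.2)
    print("t",telemetry.read_t())
def snap(name,cam="wrist"):
    c=eyes.calibration(cam); im=eyes.read_camera(cam); cv2.imwrite(f"pics/{name}.png",im); return c,im
E
python3 - <<'E'
from h import *
pick((.488,-.394),.066,.045,30)
if telemetry.read_grip_width()>.008 and place((.585,.010),.066,.045):
    snap("funheld")
E
```

```text
grip 0.013086024454383047 29.22913134098053
lifted 0.013268390058106209 9.725
contact True base z 0.0118 w 0.013334481330579689 dF [-0.2 -0.6  7.8]
```

Run:
```python
from h import *
release(.045)
snap("fundone")
pick((.622,-.314),.066,.060,30)
if telemetry.read_grip_width()>.03 and place((.595,.098),.066,.060): release(.060)
snap("jigdone"); snap("sc1","scene")
cv2.imwrite("pics/m2.png",np.vstack([np.hstack([cv2.imread("pics/fundone.png")[::2,::2]]*1+[cv2.imread("pics/jigdone.png")[::2,::2]]),cv2.resize(cv2.imread("pics/sc1.png")[210:360,180:500],None,fx=2,fy=2)]))
```

```text
t 15.5
grip 0.03810087826833286 30.270951613783836
lifted 0.03804063917754043 20.05
contact True base z 0.0121 w 0.03818595348859828 dF [ 0.9 -2.   4.6]
t 25.6917
```

View pics/m2.png

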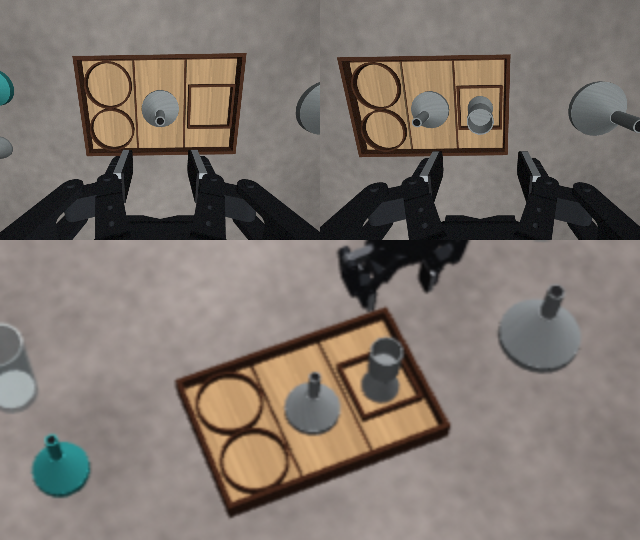

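Run:
```python
from h import *
pick((.4865,.413),.052,.078,22)
if telemetry.read_grip_width()>.048 and place((.612,-.082),.052,.07,vd=.02,thr=2.5):
    release(.070)
    snap("ta")
    pick((.394,.293),.052,.078,22)
    if telemetry.read_grip_width()>.048 and place((.532,-.072),.052,.07,vd=.02,thr=2.5): release(.070)
snap("tb"); snap("sc2","scene"); snap("top2","top")
sc=cv2.imread("pics/sc2.png"); tp=cv2.imread("pics/top2.png")
cv2.imwrite("pics/m3.png",np.vstack([cv2.resize(sc[210:360,180:500],None,fx=2,fy=2),cv2.resize(tp[120:260,180:500],None,fx=2,fy=2)]))
print(telemetry.read_t())
```

```text
grip 0.052956656118726346 23.49235383211635
lifted 0.052653012363753283 30.5417
contact True base z 0.0124 w 0.052984284114001676 dF [-0.8 -0.7  5.9]
t 36.9917
grip 0.05440986779139718 22.95905537903309
lifted 0.05428742095355585 42.0333
contact True base z 0.0124 w 0.05423373857111013 dF [-0.9 -2.7  5.8]
t 48.0667
48.2167
```

View pics/m3.png

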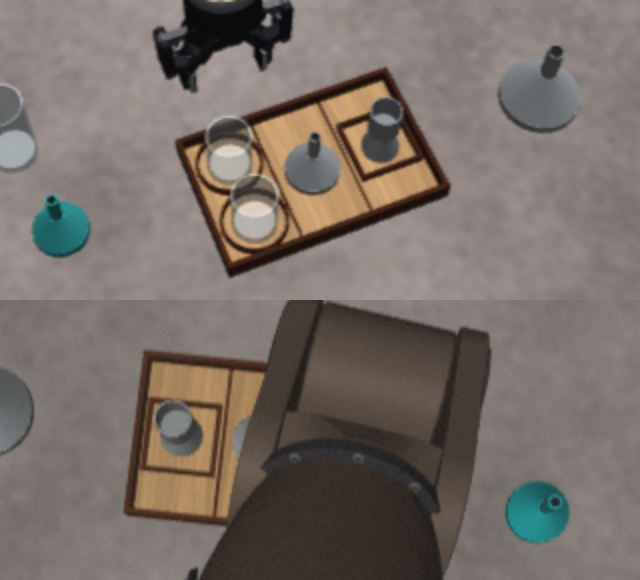

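The scene view shows both tumblers upright inside the round wells (about (228,150) and (254,212)). The funnel is over the boss and the jigger is in the frame. All four touched down at board height (12 mm), so I'm handing the job in.

```bash
python3 -c "
from h import *
print(workorder.close_job())"
```

```text
the job is handed in; nothing more can be done
None
```

The caddy is packed in the order asked: small funnel over the boss, jigger in the square frame, then one tumbler in each well. The tall glass and wide funnel were left where they stood, and I handed the job in at about 48 s.

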